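Rack the blue thread cones by shade

ROBOT

A 6-joint arm with a two-finger parallel gripper is mounted at the origin on a cart in front of the work surface, level with it; the furniture and walls round the work are solid. World frame = base frame: x ahead of the robot, y to its left, z up, the work surface at z = 0. Lengths are in m, angles in rad, forces in N, time in s.
With the tool pointing down it reaches from about 0.375 to 0.9 m from the base axis. Payload 3.1 kg.
Tool frame: the origin (TCP) lies between the finger pads; the fingertips stand 19 mm ahead of it and the grasp point (between the pads) is the TCP; z points along the fingers, y is the line along which they close (so a half turn about z gives the same grasp; the last joint's range is limited). The gripper opens to 87 mm and grips with 3 to 60 N. Pads are 19 mm wide; open, the fingers measure 117 mm over their backs; the gripper's body (75 mm by 190 mm) begins 51 mm behind the grasp point.
Start: joints at [1.097, 0.527, 1.433, -0, 1.181, -0.178], TCP at [0.182, 0.598, 0.242] pointing down, gripper open.
Joint ranges: [-3.08, 3.08], [-0.75, 2.2], [0.22, 2.44], [-1.43, 4.57], [0, 2.65], [-2.85, 2.85]. Speed limits (rad/s): [2.79, 2.79, 3.14, 3.14, 3.14, 3.14].

INTERFACE

Orientations are given as a unit quaternion [x, y, z, w].
In Python, from rig import robot, camera, camera_info, hand_in gives the robot as it stands.
- The arm moves only by the shell command python3 -m handwheel 'ROWS' [FORCE]. ROWS is a JSON object of lists of equal length, an entry for each row: "hand": the opening, from 0 (shut) to 1 (fully open); "translation": the shift along the world's x, y, z in mm, a list of three; "turn": the turn, a rotation vector about the world's x, y, z in rad, a list of three. In form: {"hand": [hand, ...], "translation": [[tx, ty, tz], ...], "turn": [[ax, ay, az], ...]}. A call has 1 to 12 rows; each row is the pose to reach, as a shift and turn from the pose commanded when the call began; what a row does not reach only later rows make up. A row lasts 1/12 s, in which the tool goes at most 41.7 mm and 7.16 degrees, less where a joint would pass 70% of its speed; a pose out of reach is approached as far as the arm can. A call with a gripper value outside its range is refused whole. The fingers move at their own pace and stop on an object; FORCE is the grip in N (left out, the last holds). Time passes only in rows, so rows that repeat a pose let the fingers close. It gives the time, the measured TCP pose, the force, the opening and the grip force at its end, in the units of the state.
- robot.get_obs(): the state, without advancing time (a new reading comes with each control period).
- camera(name): name is "side" or "top" or "wrist"; returns (picture, depth): 400x640x3 uint8, red, green, blue; 400x640 float32, m along the optical axis (not along the pixel's ray), 0 where there is no reading.
- camera_info(name): a dict with "vertical_fov" (degrees; the focal length in pixels is half the picture's height over the tangent of half this angle, whatever the lens; pixels are square), "cx", "cy" (the principal point, pixels), "world_from_camera" (4x4, takes a point from camera to world coordinates). Camera axes: x right, y down, z forward; pixel columns grow to the right and rows downward; lengths in m; the calibration is good to about 2 mm. A picture is of the moment at which its call begins: read the wrist's pose just before it. camera_info takes no time and is no camera call; for the wrist camera it gives the pose at the moment of the call.
- hand_in(): hands the job in; it is judged then, once.
The state is a dict: "time": time; "q": joint angles; "joint_velocities": joint speeds; "joint_torque": joint torques, N m; "position": TCP position; "tool_rot": TCP orientation; "ft_force": force on the tool from outside, world axes, zero at the start; "moment": the same for the moment, N m; "grip_width": finger opening in m; "grip_force": force on a finger pad.
Only numpy, scipy, OpenCV 4.12 (cv2) and the standard library are available. Lean on these libraries where they do the work, as an engineer would, in place of code of your own. Each camera call takes 0.05 s, during which the arm holds its last target. There are 200 camera calls.

TASK

Put the four cones of blue thread on the four empty pins of the thread rack, so that the whole row runs in order of shade from the white cone at one end to the black cone at the other: the palest blue next to the white, the darkest next to the black. Each cone must stand upright and fully down on its own pin. Leave the white and black cones on their pins and do not knock any cone over.

Things in the scene. Friction and masses are not known exactly. Their poses are not given: they have to be found in the camera images.
- cone_pale_mid (a point): Loose upright cone of thread, 100 mm high, 90 g, 48 mm across at the foot, 45 half-way, 42 at the shoulder; 21 mm grey plastic neck on top. Bore from below: 28 mm (24 inside), 66 mm deep. Colour: pale baby blue, the palest of the four. Starts upright on the worktop. The point is its centre, 50 mm above its underside; z up along its axis.
- cone_sky_mid (a point): Loose upright cone of thread, 100 mm high, 90 g, 48 mm across at the foot, 45 half-way, 42 at the shoulder; 21 mm grey plastic neck on top. Bore from below: 28 mm (24 inside), 66 mm deep. Colour: clear sky blue, one step darker than the pale one. Starts upright on the worktop. The point is its centre, 50 mm above its underside; z up along its axis.
- cone_royal_mid (a point): Loose upright cone of thread, 100 mm high, 90 g, 48 mm across at the foot, 45 half-way, 42 at the shoulder; 21 mm grey plastic neck on top. Bore from below: 28 mm (24 inside), 66 mm deep. Colour: strong royal blue, one step darker than the sky blue one. Starts upright on the worktop. The point is its centre, 50 mm above its underside; z up along its axis.
- cone_navy_mid (a point): Loose upright cone of thread, 100 mm high, 90 g, 48 mm across at the foot, 45 half-way, 42 at the shoulder; 21 mm grey plastic neck on top. Bore from below: 28 mm (24 inside), 66 mm deep. Colour: dark navy blue, the darkest of the four (but plainly blue, unlike the black cone). Starts upright on the worktop. The point is its centre, 50 mm above its underside; z up along its axis.
- pin_1: Fixed steel pin, leftmost empty pin (+y end) of the rack's row: upright, 7 mm thick, 55 mm high, on a dark grey felt seat. Origin: the pin's foot, level with the felt, 24 mm above the worktop; z up, y along the row to the left. A cone fully down has its centre 50 mm above it. The row is straight, six pins 76 mm apart, on a beech board 72 x 446 mm, 22 mm high; the two end pins hold the white and black cones.
- pin_2: Fixed steel pin, second empty pin from the left of the rack's row: upright, 7 mm thick, 55 mm high, on a dark grey felt seat. Origin: the pin's foot, level with the felt, 24 mm above the worktop; z up, y along the row to the left. A cone fully down has its centre 50 mm above it. The row is straight, six pins 76 mm apart, on a beech board 72 x 446 mm, 22 mm high; the two end pins hold the white and black cones.
- pin_3: Fixed steel pin, third empty pin from the left of the rack's row: upright, 7 mm thick, 55 mm high, on a dark grey felt seat. Origin: the pin's foot, level with the felt, 24 mm above the worktop; z up, y along the row to the left. A cone fully down has its centre 50 mm above it. The row is straight, six pins 76 mm apart, on a beech board 72 x 446 mm, 22 mm high; the two end pins hold the white and black cones.
- pin_4: Fixed steel pin, rightmost empty pin (-y end) of the rack's row: upright, 7 mm thick, 55 mm high, on a dark grey felt seat. Origin: the pin's foot, level with the felt, 24 mm above the worktop; z up, y along the row to the left. A cone fully down has its centre 50 mm above it. The row is straight, six pins 76 mm apart, on a beech board 72 x 446 mm, 22 mm high; the two end pins hold the white and black cones.
- cone_white_mid (a point): The white cone of thread, loose, of the same size as the blue ones, standing on an end pin of the rack, 76 mm beyond the nearest empty pin: at the left or the right end, it changes; the black one is at the other end. The point is its centre, 50 mm above its underside, 74 mm above the worktop. It stays there.
- cone_black_mid (a point): The black cone of thread, loose, of the same size as the blue ones, standing on an end pin of the rack, 76 mm beyond the nearest empty pin: at the left or the right end, it changes; the white one is at the other end. The point is its centre, 50 mm above its underside, 74 mm above the worktop. It stays there.
Not all that is in view belongs to the job. Leave any orange or red look-alike of the part that bears cone_sky_mid alone.

How it is judged:
By the outcome, as a careful person would: the job done as asked, in the order asked, and still so for the second after the job is handed in, with the robot touching nothing.
It also fails if it takes over 93 s, if anything falls off the work surface, if the arm or the gripper's body presses on something with over 40 N, if the wrist force passes 120 N, or if a joint passes its speed limit or range.

## Working session

There is one attempt and no reset: what is moved stays moved. The work goes in short steps, Python scripts to look and compute and a shell command to move; the robot and the scene stay as the last step left them, time stands still between calls to the robot, and variables do not carry over. Pictures are saved under pics/ and viewed, at most 14 in all, crops included, and the job is handed in when it is done.

```bash
mkdir -p pics
cat > h.py <<'E'
import numpy as np, cv2
from rig import robot, camera, camera_info
def shot(n, f=None):
    i=camera_info(n); p,d=camera(n)
    if f: cv2.imwrite('pics/'+f,cv2.cvtColor(p,cv2.COLOR_RGB2BGR))
    F=200/np.tan(np.radians(i['vertical_fov'])/2)
    v,u=np.mgrid[0:400,0:640]
    P=np.stack([(u-i['cx'])/F*d,(v-i['cy'])/F*d,d],-1)
    M=np.array(i['world_from_camera'])
    W=P@M[:3,:3].T+M[:3,3]; W[d==0]=np.nan
    return p,d,W
E
python3 - <<'E'
from h import *
for n in('top','side'):
    p,d,W=shot(n,n+'0.png'); np.savez(n+'0.npz',p=p,W=W); print(camera_info(n))
o=robot.get_obs(); print(o['position'],o['tool_rot'],o['time'])
E
```

```text
{'vertical_fov': 48.749562029391726, 'cx': 321.87927918923447, 'cy': 202.088572791694, 'world_from_camera': array([[-0.01198172, -0.99113392,  0.13232532,  0.36308656],
       [-0.99964627,  0.0087306 , -0.02512203,  0.05146192],
       [ 0.02374402, -0.13257952, -0.99088793,  1.31878338],
       [ 0.        ,  0.        ,  0.        ,  1.        ]])}
{'vertical_fov': 46.601432022211185, 'cx': 319.9700828404348, 'cy': 199.48615478448522, 'world_from_camera': array([[ 0.85717356, -0.40072019,  0.32353798,  0.0926991 ],
       [-0.51485032, -0.68318298,  0.51787079, -0.63297056],
       [ 0.01351436, -0.61047878, -0.7919173 ,  1.09275519],
       [ 0.        ,  0.        ,  0.        ,  1.        ]])}
[0.18127823 0.59746506 0.24068759] [ 1.46859750e-01  9.89156836e-01 -9.35701083e-04 -3.04491309e-04] 0.1
```

View pics/top0.png

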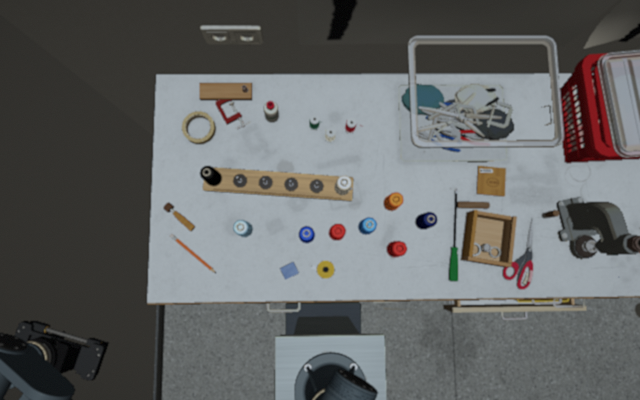

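View pics/side0.png

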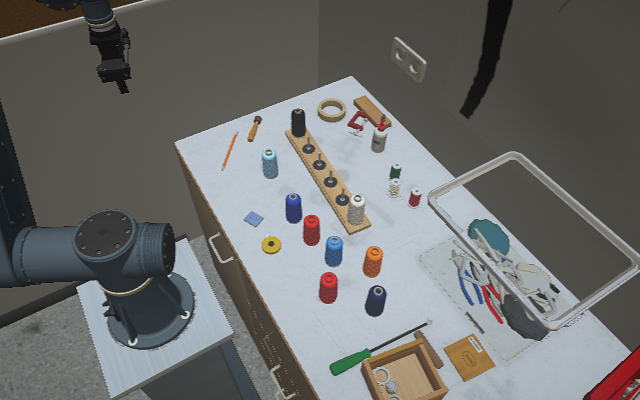

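Top view: black (210,175) is at the left (+y) and white (344,184) at the right, so pin_1 is navy, pin_2 royal, pin_3 sky and pin_4 pale. The candidates are pale (242,228), royal (307,234), sky (368,225) and navy (427,220). The look-alikes to leave are red (337,231), red (398,248) and orange (394,201).

Run:
```python
from h import *
from scipy.optimize import least_squares
D={n:np.load(n+'0.npz') for n in('top','side')}
T={'pale':(242,228,0),'royal':(307,234,0),'sky':(368,225,0),'navy':(427,220,0),'black':(210,175,.024),'white':(344,184,.024),'red1':(337,231,0),'red2':(398,248,0),'orange':(394,201,0)}
Wt=D['top']['W']
R={}
for k,(u,v,z0) in T.items():
    c0=np.nanmedian(Wt[v-3:v+4,u-3:u+4].reshape(-1,3),0)
    out=[]
    for n in D:
        W=D[n]['W'].reshape(-1,3); C=D[n]['p'].reshape(-1,3)
        m=(np.hypot(W[:,0]-c0[0],W[:,1]-c0[1])<.04)&(W[:,2]>z0+.012)&(W[:,2]<z0+.11)
        s=m&(W[:,2]<z0+.075); P=W[s]
        r=.024-.003*np.clip((P[:,2]-z0)/.08,0,1)
        f=least_squares(lambda c:np.hypot(P[:,0]-c[0],P[:,1]-c[1])-r,c0[:2],loss='soft_l1',f_scale=.002)
        t=m&(W[:,2]>z0+.093)
        out.append((np.round(f.x*1000,1),s.sum(),np.round(W[t].mean(0)*1000,1),t.sum(),C[s].mean(0).astype(int)))
    print(k,*out)
p=D['top']['p'][150:270,190:450]
s=D['side']['p'][90:330,230:400]
a=cv2.resize(p,None,fx=3,fy=3); b=cv2.resize(s,(255,360))
cv2.imwrite('pics/c.png',np.hstack([cv2.resize(a,(540,250)),cv2.resize(b,(177,250))])[:,:,::-1])
# pins
m=(Wt[...,2]>.05)&(Wt[...,2]<.09)
for u,v in((239,181),(265,184),(291,185),(317,187)):
    q=Wt[v-8:v+9,u-8:u+9][m[v-8:v+9,u-8:u+9]]; print(len(q),q.mean(0) if len(q) else '')
```

```text
pale (array([459. , 249.6]), np.int64(74), array([459.7, 249.2,  97.4]), np.int64(50), array([ 79,  97, 106])) (array([458.8, 248.4]), np.int64(220), array([458.2, 246.5,  96.9]), np.int64(36), array([ 92, 114, 128]))
royal (array([439.3,  66.4]), np.int64(34), array([439.2,  67.1,  96.8]), np.int64(58), array([ 87,  96, 118])) (array([439.6,  65.7]), np.int64(224), array([438.9,  61.2,  96.6]), np.int64(39), array([ 57,  66, 103]))
sky (array([ 462.5, -109.9]), np.int64(60), array([ 463.6, -107.9,   96.8]), np.int64(48), array([ 63,  81, 102])) (array([ 462.7, -111.1]), np.int64(229), array([ 462.2, -112.5,   96.9]), np.int64(49), array([ 61,  87, 120]))
navy (array([ 476.1, -281.7]), np.int64(98), array([ 474.4, -282.5,   96.5]), np.int64(59), array([34, 37, 49])) (array([ 476.1, -282.8]), np.int64(229), array([ 475.3, -283.5,   97.3]), np.int64(56), array([54, 57, 71]))
black (array([608.7, 339.1]), np.int64(114), array([608.2, 338.9, 121. ]), np.int64(58), array([25, 21, 16])) (array([608.5, 338.1]), np.int64(217), array([607.6, 337.1, 120.9]), np.int64(37), array([49, 50, 51]))

[... 340 characters left out ...]
5.9, -23. ]), np.int64(227), array([443.9, -24. ,  98. ]), np.int64(43), array([116,  57,  59]))
red2 (array([ 395.1, -192.8]), np.int64(77), array([ 394.8, -190.5,   96.8]), np.int64(62), array([89, 48, 48])) (array([ 395.3, -193.7]), np.int64(224), array([ 393.9, -195.4,   96.5]), np.int64(66), array([117,  57,  60]))
orange (array([ 533.3, -187.5]), np.int64(84), array([ 533.1, -187.3,   96.7]), np.int64(51), array([104,  66,  49])) (array([ 533.2, -188.9]), np.int64(235), array([ 533.2, -189.9,   96.7]), np.int64(50), array([136,  82,  60]))
7 [0.6014587  0.26192469 0.07051175]
10 [0.59543428 0.18672842 0.07165827]
9 [0.58940558 0.11140535 0.07178305]
9 [0.58307438 0.03573481 0.07141717]
```

View pics/c.png

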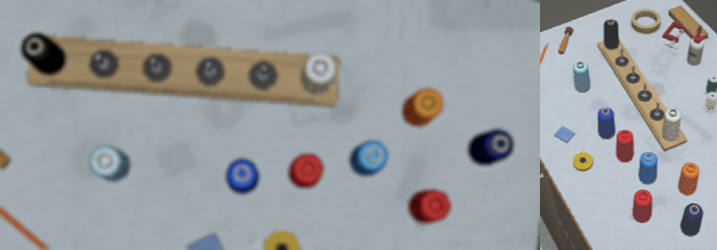

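```bash
python3 -m handwheel '{"hand":[1,1,1,1,1,1,1,1,1,1,1,1],"translation":[[278,-348.5,0],[278,-348.5,0],[278,-348.5,0],[278,-348.5,0],[278,-348.5,0],[278,-348.5,0],[278,-348.5,0],[278,-348.5,0],[278,-348.5,0],[278,-348.5,0],[278,-348.5,0],[278,-348.5,0]],"turn":[[0,0,-1.356],[0,0,-1.356],[0,0,-1.356],[0,0,-1.356],[0,0,-1.356],[0,0,-1.356],[0,0,-1.356],[0,0,-1.356],[0,0,-1.356],[0,0,-1.356],[0,0,-1.356],[0,0,-1.356]]}' 20
python3 -m handwheel '{"hand":[1,1,1,1],"translation":[[0,0,0],[0,0,0],[0,0,0],[0,0,0]],"turn":[[0,0,0],[0,0,0],[0,0,0],[0,0,0]]}'
```

```text
time: 1.1
position: [0.4637, 0.2455, 0.2415]
tool_rot: [0.738, 0.675, 0.001, 0.002]
ft_force: [0.7, 0.3, -0.6]
grip_width: 0.0871
grip_force: 0.0
time: 1.43
position: [0.4584, 0.2506, 0.2414]
tool_rot: [0.734, 0.679, -0.0, -0.0]
ft_force: [-0.3, 0.3, -0.0]
grip_width: 0.0872
grip_force: 0.0
```

```bash
python3 -m handwheel '{"hand":[1,1,1,1,1,1,1,1],"translation":[[0.6,-1,-40],[0.6,-1,-80],[0.6,-1,-110],[0.6,-1,-140],[0.6,-1,-165],[0.6,-1,-180],[0.6,-1,-180],[0.6,-1,-180]],"turn":[[0,0,0],[0,0,0],[0,0,0],[0,0,0],[0,0,0],[0,0,0],[0,0,0],[0,0,0]]}' 20
python3 -m handwheel '{"hand":[0.3,0.3,0.3,0.3,0.3,0.3,0.3,0.3],"translation":[[0,0,0],[0,0,0],[0,0,0],[0,0,0],[0,0,0],[0,0,0],[0,0,0],[0,0,0]],"turn":[[0,0,0],[0,0,0],[0,0,0],[0,0,0],[0,0,0],[0,0,0],[0,0,0],[0,0,0]]}' 20
```

```text
time: 2.1
position: [0.4592, 0.2493, 0.061]
tool_rot: [0.734, 0.679, -0.001, -0.0]
ft_force: [0.9, -0.7, 0.2]
grip_width: 0.0868
grip_force: 0.0
time: 2.77
position: [0.4603, 0.2485, 0.0617]
tool_rot: [0.735, 0.678, 0.0, 0.0]
ft_force: [-0.0, -0.5, 1.0]
grip_width: 0.0451
grip_force: 20.0
```

```bash
python3 -m handwheel '{"hand":[0.3,0.3,0.3,0.3,0.3,0.3,0.3,0.3,0.3,0.3,0.3,0.3],"translation":[[0,0,20],[0,0,50],[0,0,90],[0,0,130],[0,0,145],[20,-34,145],[40,-68,145],[60,-103,145],[80,-137,145],[100,-171,145],[115,-197,145],[124.5,-213.3,145]],"turn":[[0,0,0],[0,0,0],[0,0,0],[0,0,0],[0,0,0],[0,0,0],[0,0,0],[0,0,0],[0,0,0],[0,0,0],[0,0,0],[0,0,0]]}' 
python3 -m handwheel '{"hand":[0.3,0.3,0.3,0.3],"translation":[[0,0,0],[0,0,0],[0,0,0],[0,0,0]],"turn":[[0,0,0],[0,0,0],[0,0,0],[0,0,0]]}'
python3 - <<'E'
from h import *
p,d,W=shot('side','s1.png'); cv2.imwrite('pics/s1.png',cv2.resize(p[60:300,220:460],(600,600))[:,:,::-1])
# cone body below fingers
P=W.reshape(-1,3);t=robot.get_obs()['position'];print(t)
from scipy.optimize import least_squares
m=(np.hypot(P[:,0]-t[0],P[:,1]-t[1])<.035)&(P[:,2]<t[2]-.022)&(P[:,2]>t[2]-.058)
Q=P[m];f=least_squares(lambda c:np.hypot(Q[:,0]-c[0],Q[:,1]-c[1])-.0235,t[:2],loss='soft_l1',f_scale=.002);print(m.sum(),f.x)
E
```

```text
time: 3.77
position: [0.5863, 0.0318, 0.2062]
tool_rot: [0.736, 0.677, -0.0, 0.001]
ft_force: [0.4, 0.1, -0.8]
grip_width: 0.045
grip_force: 20.0
time: 4.1
position: [0.5834, 0.0364, 0.2062]
tool_rot: [0.734, 0.679, -0.0, -0.001]
ft_force: [0.6, 1.0, -0.1]
grip_width: 0.0452
grip_force: 20.0
[0.58362487 0.03655738 0.20636697]
146 [0.58217338 0.03707538]
```

View pics/s1.png

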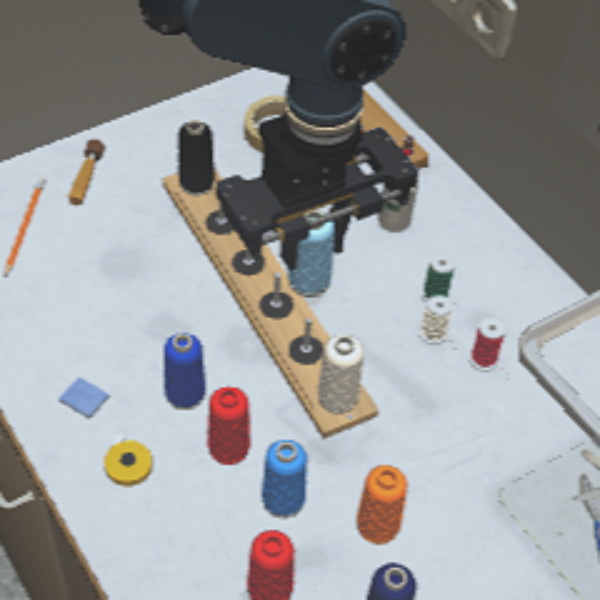

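Crop (600×600): the pale cone hangs upright in the grip at (312,255), above pin 4, with the white cone at (342,375). The fit puts it within 2 mm of the pin, so I can lower it.

```bash
python3 -m handwheel '{"hand":[0.3,0.3,0.3,0.3,0.3,0.3,0.3,0.3,0.3,0.3],"translation":[[1,-1,-20],[1,-1,-40],[1,-1,-55],[1,-1,-70],[1,-1,-85],[1,-1,-100],[1,-1,-110],[1,-1,-116],[1,-1,-119.5],[1,-1,-119.5]],"turn":[[0,0,0],[0,0,0],[0,0,0],[0,0,0],[0,0,0],[0,0,0],[0,0,0],[0,0,0],[0,0,0],[0,0,0]]}' 
python3 -m handwheel '{"hand":[0.3,1,1,1,1,1,1,1,1],"translation":[[0,0,0],[0,0,0],[0,0,0],[0,0,0],[0,0,0],[0,0,0],[0,0,0],[0,0,0],[0,0,0]],"turn":[[0,0,0],[0,0,0],[0,0,0],[0,0,0],[0,0,0],[0,0,0],[0,0,0],[0,0,0],[0,0,0]]}'
```

```text
time: 4.98
position: [0.5854, 0.0347, 0.0867]
tool_rot: [0.735, 0.678, -0.0, -0.0]
ft_force: [0.2, -0.3, -2.0]
grip_width: 0.045
grip_force: 20.0
time: 5.73
position: [0.5857, 0.0342, 0.0871]
tool_rot: [0.735, 0.678, 0.0, 0.0]
ft_force: [0.2, -0.3, -0.7]
grip_width: 0.0853
grip_force: 0.0
```

```bash
python3 -m handwheel '{"hand":[1,1,1,1,1,1,1,1,1,1,1,1],"translation":[[0,0,20],[0,0,60],[0,0,100],[0,0,120],[-22,-26,120],[-46,-54,120],[-70,-83,120],[-94,-111,120],[-115,-136,120],[-122.4,-145.2,120],[-122.4,-145.2,120],[-122.4,-145.2,120]],"turn":[[0,0,0],[0,0,0],[0,0,0],[0,0,0],[0,0,0],[0,0,0],[0,0,0],[0,0,0],[0,0,0],[0,0,0],[0,0,0],[0,0,0]]}'
python3 -m handwheel '{"hand":[1,1,1],"translation":[[0,0,0],[0,0,0],[0,0,0]],"turn":[[0,0,0],[0,0,0],[0,0,0]]}'
python3 - <<'E'
from h import *
print(robot.get_obs()['position'])
p,d,W=shot('side','s2.png'); cv2.imwrite('pics/s2.png',cv2.resize(p[60:320,220:460],(554,600))[:,:,::-1])
E
```

```text
time: 6.73
position: [0.4637, -0.1112, 0.2073]
tool_rot: [0.735, 0.678, 0.001, 0.0]
ft_force: [0.7, 0.5, 0.0]
grip_width: 0.0871
grip_force: 0.0
time: 6.98
position: [0.4641, -0.1101, 0.207]
tool_rot: [0.734, 0.679, 0.0, 0.0]
ft_force: [-0.4, 0.6, 1.3]
grip_width: 0.087
grip_force: 0.0
[ 0.46407627 -0.11007558  0.20698118]
```

View pics/s2.png

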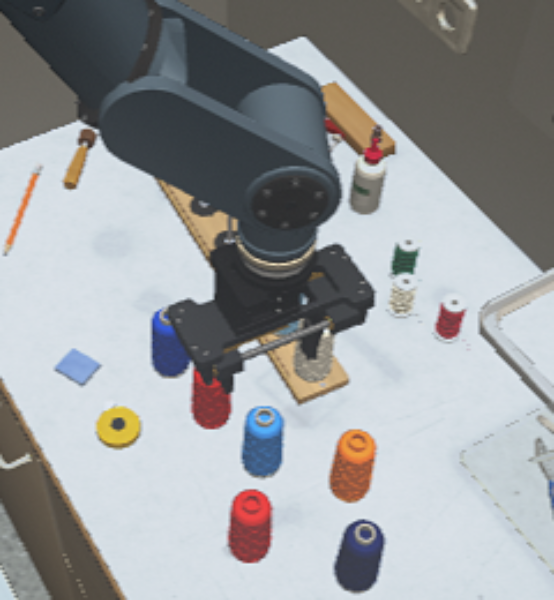

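The sky cone at (263,440) is clear with the red and orange cones well to the sides. The pale cone is hidden behind the gripper.

```bash
python3 -m handwheel '{"hand":[1,1,1,1,1,1,1],"translation":[[-1,0,-40],[-1,0,-75],[-1,0,-105],[-1,0,-130],[-1,0,-145],[-1,0,-145],[-1,0,-145]],"turn":[[0,0,0],[0,0,0],[0,0,0],[0,0,0],[0,0,0],[0,0,0],[0,0,0]]}' 20
python3 -m handwheel '{"hand":[0.3,0.3,0.3,0.3,0.3,0.3,0.3,0.3],"translation":[[0,0,0],[0,0,0],[0,0,0],[0,0,0],[0,0,0],[0,0,0],[0,0,0],[0,0,0]],"turn":[[0,0,0],[0,0,0],[0,0,0],[0,0,0],[0,0,0],[0,0,0],[0,0,0],[0,0,0]]}' 20
```

```text
time: 7.62
position: [0.4622, -0.1104, 0.0614]
tool_rot: [0.735, 0.679, -0.0, -0.001]
ft_force: [-0.8, -0.1, 0.3]
grip_width: 0.0868
grip_force: 0.0
time: 8.28
position: [0.4626, -0.1112, 0.0623]
tool_rot: [0.735, 0.678, 0.0, 0.0]
ft_force: [0.7, -0.5, 1.0]
grip_width: 0.0463
grip_force: 19.9
```

```bash
python3 -m handwheel '{"hand":[0.3,0.3,0.3,0.3,0.3,0.3,0.3,0.3,0.3,0.3,0.3,0.3],"translation":[[0,0,20],[0,0,50],[0,0,90],[0,0,130],[0,0,145],[20,35,145],[40,70,145],[60,105,145],[80,139,145],[100,174,145],[115,200,145],[127.5,222,145]],"turn":[[0,0,0],[0,0,0],[0,0,0],[0,0,0],[0,0,0],[0,0,0],[0,0,0],[0,0,0],[0,0,0],[0,0,0],[0,0,0],[0,0,0]]}' 
python3 -m handwheel '{"hand":[0.3,0.3,0.3,0.3],"translation":[[0,0,0],[0,0,0],[0,0,0],[0,0,0]],"turn":[[0,0,0],[0,0,0],[0,0,0],[0,0,0]]}'
cat >> h.py <<'E'
from scipy.optimize import least_squares
def held(f):
    t=robot.get_obs()['position'];p,d,W=shot('side')
    cv2.imwrite('pics/'+f,cv2.resize(p[60:320,220:460],(554,600))[:,:,::-1]); P=W.reshape(-1,3)
    m=(np.hypot(P[:,0]-t[0],P[:,1]-t[1])<.035)&(P[:,2]<t[2]-.022)&(P[:,2]>t[2]-.058)
    Q=P[m];f=least_squares(lambda c:np.hypot(Q[:,0]-c[0],Q[:,1]-c[1])-.0235,t[:2],loss='soft_l1',f_scale=.002);print(t,m.sum(),f.x)
E
python3 -c "from h import *;held('s3.png')"
```

```text
time: 9.28
position: [0.5901, 0.1136, 0.2065]
tool_rot: [0.734, 0.679, -0.0, -0.0]
ft_force: [1.3, -0.4, -0.8]
grip_width: 0.0462
grip_force: 19.9
time: 9.62
position: [0.5887, 0.11, 0.2066]
tool_rot: [0.735, 0.678, -0.001, -0.001]
ft_force: [-0.4, -0.2, -1.1]
grip_width: 0.0459
grip_force: 19.9
[0.58870089 0.1099617  0.20661948] 146 [0.58772113 0.11079262]
```

View pics/s3.png

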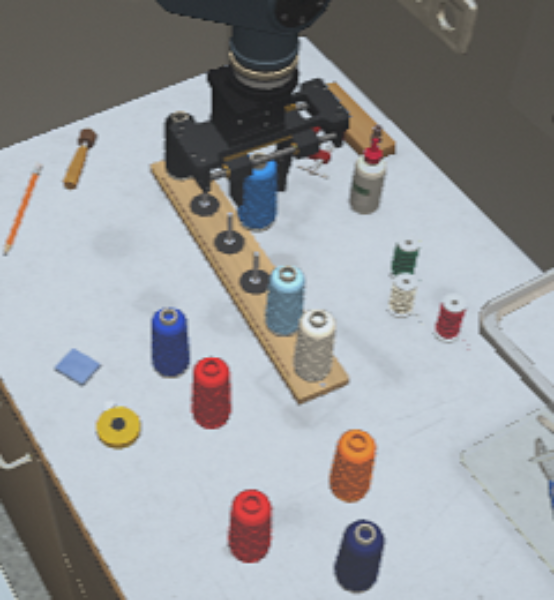

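The pale cone at (285,300) is level with the white one at (315,345), so it is fully down. The sky cone hangs upright at (260,195) over pin 3. I'll lower it.

```bash
python3 -m handwheel '{"hand":[0.3,0.3,0.3,0.3,0.3,0.3,0.3,0.3,0.3,0.3],"translation":[[1.5,0.7,-20],[1.5,0.7,-40],[1.5,0.7,-55],[1.5,0.7,-70],[1.5,0.7,-85],[1.5,0.7,-100],[1.5,0.7,-110],[1.5,0.7,-116],[1.5,0.7,-119.5],[1.5,0.7,-119.5]],"turn":[[0,0,0],[0,0,0],[0,0,0],[0,0,0],[0,0,0],[0,0,0],[0,0,0],[0,0,0],[0,0,0],[0,0,0]]}' 
python3 -m handwheel '{"hand":[0.3,1,1,1,1,1,1,1,1],"translation":[[0,0,0],[0,0,0],[0,0,0],[0,0,0],[0,0,0],[0,0,0],[0,0,0],[0,0,0],[0,0,0]],"turn":[[0,0,0],[0,0,0],[0,0,0],[0,0,0],[0,0,0],[0,0,0],[0,0,0],[0,0,0],[0,0,0]]}'
```

```text
time: 10.5
position: [0.5911, 0.1113, 0.0872]
tool_rot: [0.735, 0.678, -0.0, -0.0]
ft_force: [-0.6, 0.5, -0.5]
grip_width: 0.0461
grip_force: 19.9
time: 11.25
position: [0.5912, 0.1117, 0.0876]
tool_rot: [0.735, 0.678, 0.0, -0.0]
ft_force: [-0.2, 0.1, 0.3]
grip_width: 0.0855
grip_force: 0.0
```

```bash
python3 -m handwheel '{"hand":[1,1,1,1,1,1,1,1,1,1,1,1],"translation":[[0,0,20],[0,0,60],[0,0,100],[0,0,120],[-30,-9,120],[-65,-20,120],[-100,-30,120],[-130,-39,120],[-151.6,-45.5,120],[-151.6,-45.5,120],[-151.6,-45.5,120],[-151.6,-45.5,120]],"turn":[[0,0,0],[0,0,0],[0,0,0],[0,0,0],[0,0,0],[0,0,0],[0,0,0],[0,0,0],[0,0,0],[0,0,0],[0,0,0],[0,0,0]]}'
python3 -m handwheel '{"hand":[1,1,1],"translation":[[0,0,0],[0,0,0],[0,0,0]],"turn":[[0,0,0],[0,0,0],[0,0,0]]}'
```

```text
time: 12.25
position: [0.4411, 0.0661, 0.208]
tool_rot: [0.735, 0.678, 0.001, 0.001]
ft_force: [0.3, 0.6, 0.2]
grip_width: 0.0873
grip_force: 0.0
time: 12.5
position: [0.4406, 0.0663, 0.2074]
tool_rot: [0.735, 0.678, 0.0, 0.0]
ft_force: [0.0, -0.1, 0.9]
grip_width: 0.0869
grip_force: 0.0
```

```bash
python3 -m handwheel '{"hand":[1,1,1,1,1,1,1],"translation":[[-1,0,-40],[-1,0,-75],[-1,0,-105],[-1,0,-130],[-1,0,-145.5],[-1,0,-145.5],[-1,0,-145.5]],"turn":[[0,0,0],[0,0,0],[0,0,0],[0,0,0],[0,0,0],[0,0,0],[0,0,0]]}' 20
python3 -m handwheel '{"hand":[0.3,0.3,0.3,0.3,0.3,0.3,0.3,0.3],"translation":[[0,0,0],[0,0,0],[0,0,0],[0,0,0],[0,0,0],[0,0,0],[0,0,0],[0,0,0]],"turn":[[0,0,0],[0,0,0],[0,0,0],[0,0,0],[0,0,0],[0,0,0],[0,0,0],[0,0,0]]}' 20
```

```text
time: 13.08
position: [0.4386, 0.0663, 0.0613]
tool_rot: [0.735, 0.678, -0.001, -0.001]
ft_force: [-0.2, -0.4, -0.2]
grip_width: 0.0872
grip_force: 0.0
time: 13.75
position: [0.439, 0.0662, 0.0622]
tool_rot: [0.735, 0.678, 0.0, 0.0]
ft_force: [1.1, -0.2, 1.3]
grip_width: 0.0444
grip_force: 19.8
```

```bash
python3 -m handwheel '{"hand":[0.3,0.3,0.3,0.3,0.3,0.3,0.3,0.3,0.3,0.3,0.3,0.3],"translation":[[0,0,20],[0,0,50],[0,0,90],[0,0,130],[0,0,145],[25,19,145],[55,42,145],[85,65,145],[115,88,145],[140,108,145],[152,117,145],[156.8,120.8,145]],"turn":[[0,0,0],[0,0,0],[0,0,0],[0,0,0],[0,0,0],[0,0,0],[0,0,0],[0,0,0],[0,0,0],[0,0,0],[0,0,0],[0,0,0]]}' 
python3 -m handwheel '{"hand":[0.3,0.3,0.3,0.3],"translation":[[0,0,0],[0,0,0],[0,0,0],[0,0,0]],"turn":[[0,0,0],[0,0,0],[0,0,0],[0,0,0]]}'
python3 -c "from h import *;held('s4.png')"
```

```text
time: 14.75
position: [0.5972, 0.1887, 0.2064]
tool_rot: [0.734, 0.679, 0.001, 0.0]
ft_force: [-0.0, -0.1, -0.8]
grip_width: 0.0442
grip_force: 19.8
time: 15.08
position: [0.5942, 0.1861, 0.207]
tool_rot: [0.735, 0.678, -0.001, -0.0]
ft_force: [-0.0, 0.2, -1.4]
grip_width: 0.0442
grip_force: 19.8
[0.59416561 0.18614088 0.20695983] 140 [0.59297157 0.18631547]
```

View pics/s4.png

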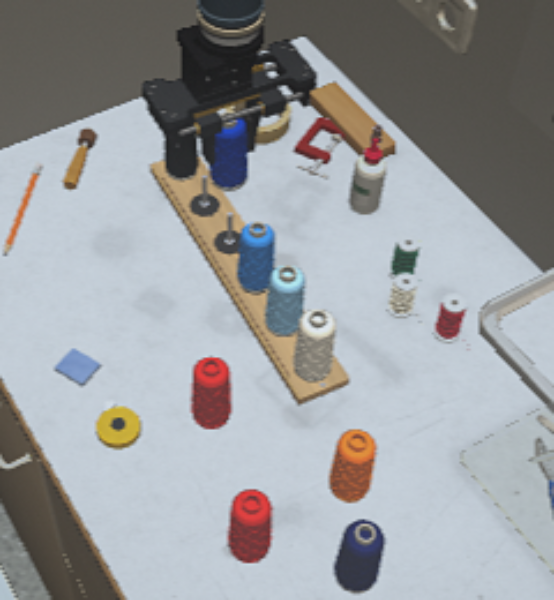

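The sky cone at (256,257) is down in its row, and the royal cone hangs upright at (230,155) over pin 2. I'll lower it.

```bash
python3 -m handwheel '{"hand":[0.3,0.3,0.3,0.3,0.3,0.3,0.3,0.3,0.3,0.3],"translation":[[2,0.7,-20],[2,0.7,-40],[2,0.7,-55],[2,0.7,-70],[2,0.7,-85],[2,0.7,-100],[2,0.7,-110],[2,0.7,-116],[2,0.7,-119.5],[2,0.7,-119.5]],"turn":[[0,0,0],[0,0,0],[0,0,0],[0,0,0],[0,0,0],[0,0,0],[0,0,0],[0,0,0],[0,0,0],[0,0,0]]}' 
python3 -m handwheel '{"hand":[0.3,1,1,1,1,1,1,1,1],"translation":[[0,0,0],[0,0,0],[0,0,0],[0,0,0],[0,0,0],[0,0,0],[0,0,0],[0,0,0],[0,0,0]],"turn":[[0,0,0],[0,0,0],[0,0,0],[0,0,0],[0,0,0],[0,0,0],[0,0,0],[0,0,0],[0,0,0]]}'
python3 -m handwheel '{"hand":[1,1,1,1,1,1],"translation":[[0,0,20],[0,0,60],[0,0,100],[0,0,130],[0,0,140],[0,0,140]],"turn":[[0,0,0],[0,0,0],[0,0,0],[0,0,0],[0,0,0],[0,0,0]]}'
```

```text
time: 15.97
position: [0.5972, 0.1875, 0.0872]
tool_rot: [0.735, 0.678, -0.0, -0.0]
ft_force: [-0.2, -0.3, 0.2]
grip_width: 0.0442
grip_force: 19.8
time: 16.72
position: [0.5974, 0.1877, 0.0876]
tool_rot: [0.735, 0.678, -0.0, -0.0]
ft_force: [1.0, 0.3, 0.0]
grip_width: 0.0849
grip_force: 0.0
time: 17.22
position: [0.5994, 0.1881, 0.2313]
tool_rot: [0.735, 0.678, 0.003, 0.002]
ft_force: [0.7, 0.0, -0.4]
grip_width: 0.0872
grip_force: 0.0
```

```bash
python3 -m handwheel '{"hand":[1,1,1,1,1,1,1,1,1,1,1,1],"translation":[[-121,-469.5,0],[-121,-469.5,0],[-121,-469.5,0],[-121,-469.5,0],[-121,-469.5,0],[-121,-469.5,0],[-121,-469.5,0],[-121,-469.5,0],[-121,-469.5,0],[-121,-469.5,0],[-121,-469.5,0],[-121,-469.5,0]],"turn":[[0,0,0],[0,0,0],[0,0,0],[0,0,0],[0,0,0],[0,0,0],[0,0,0],[0,0,0],[0,0,0],[0,0,0],[0,0,0],[0,0,0]]}'
python3 -m handwheel '{"hand":[1,1,1,1],"translation":[[0,0,0],[0,0,0],[0,0,0],[0,0,0]],"turn":[[0,0,0],[0,0,0],[0,0,0],[0,0,0]]}'
```

```text
time: 18.22
position: [0.4743, -0.2849, 0.2253]
tool_rot: [0.736, 0.677, -0.001, -0.001]
ft_force: [1.4, -0.2, 0.2]
grip_width: 0.0874
grip_force: 0.0
time: 18.55
position: [0.476, -0.28, 0.2264]
tool_rot: [0.734, 0.679, 0.0, -0.002]
ft_force: [-0.5, 0.1, 0.4]
grip_width: 0.087
grip_force: 0.0
```

```bash
python3 -m handwheel '{"hand":[1,1,1,1,1,1,1,1],"translation":[[0,-1.5,-40],[0,-1.5,-75],[0,-1.5,-105],[0,-1.5,-130],[0,-1.5,-150],[0,-1.5,-164.5],[0,-1.5,-164.5],[0,-1.5,-164.5]],"turn":[[0,0,0],[0,0,0],[0,0,0],[0,0,0],[0,0,0],[0,0,0],[0,0,0],[0,0,0]]}' 20
python3 -m handwheel '{"hand":[0.3,0.3,0.3,0.3,0.3,0.3,0.3,0.3],"translation":[[0,0,0],[0,0,0],[0,0,0],[0,0,0],[0,0,0],[0,0,0],[0,0,0],[0,0,0]],"turn":[[0,0,0],[0,0,0],[0,0,0],[0,0,0],[0,0,0],[0,0,0],[0,0,0],[0,0,0]]}' 20
python3 -m handwheel '{"hand":[0.3,0.3,0.3,0.3,0.3,0.3],"translation":[[0,0,20],[0,0,50],[0,0,90],[0,0,130],[0,0,145],[0,0,145]],"turn":[[0,0,0],[0,0,0],[0,0,0],[0,0,0],[0,0,0],[0,0,0]]}'
```

```text
time: 19.22
position: [0.4764, -0.2815, 0.0624]
tool_rot: [0.734, 0.679, -0.0, -0.001]
ft_force: [0.1, 0.1, -0.4]
grip_width: 0.0873
grip_force: 0.0
time: 19.88
position: [0.4766, -0.2835, 0.0632]
tool_rot: [0.735, 0.678, 0.0, 0.0]
ft_force: [-0.9, 0.5, 0.8]
grip_width: 0.0451
grip_force: 19.9
time: 20.38
position: [0.4785, -0.285, 0.2125]
tool_rot: [0.735, 0.678, 0.0, 0.005]
ft_force: [0.4, -0.7, -0.5]
grip_width: 0.0458
grip_force: 19.9
```

```bash
python3 -m handwheel '{"hand":[0.3,0.3,0.3,0.3,0.3,0.3,0.3,0.3,0.3,0.3,0.3,0.3],"translation":[[4,20,0],[4,55,0],[4,93,0],[4,132,0],[4,171,0],[4,210,0],[4,249,0],[4,288,0],[4,327,0],[4,366,0],[4,405,0],[4,440,0]],"turn":[[0,0,0],[0,0,0],[0,0,0],[0,0,0],[0,0,0],[0,0,0],[0,0,0],[0,0,0],[0,0,0],[0,0,0],[0,0,0],[0,0,0]]}' 
python3 -m handwheel '{"hand":[0.3,0.3,0.3,0.3,0.3,0.3,0.3,0.3,0.3,0.3,0.3],"translation":[[0,35,0],[0,70,0],[10,90,0],[35,105,0],[65,105,0],[95,105,0],[115,105,0],[122,105,0],[122,105,0],[122,105,0],[122,105,0]],"turn":[[0,0,0],[0,0,0],[0,0,0],[0,0,0],[0,0,0],[0,0,0],[0,0,0],[0,0,0],[0,0,0],[0,0,0],[0,0,0]]}' 
python3 -c "from h import *;held('s5.png')"
```

```text
time: 21.38
position: [0.4787, 0.1588, 0.2063]
tool_rot: [0.735, 0.678, -0.001, -0.001]
ft_force: [0.8, -0.8, -1.2]
grip_width: 0.0453
grip_force: 19.9
time: 22.3
position: [0.6001, 0.2615, 0.207]
tool_rot: [0.735, 0.678, -0.002, -0.001]
ft_force: [-0.4, -0.2, -0.5]
grip_width: 0.0453
grip_force: 19.9
[0.60013473 0.26149568 0.2069523 ] 143 [0.59875052 0.2629295 ]
```

View pics/s5.png

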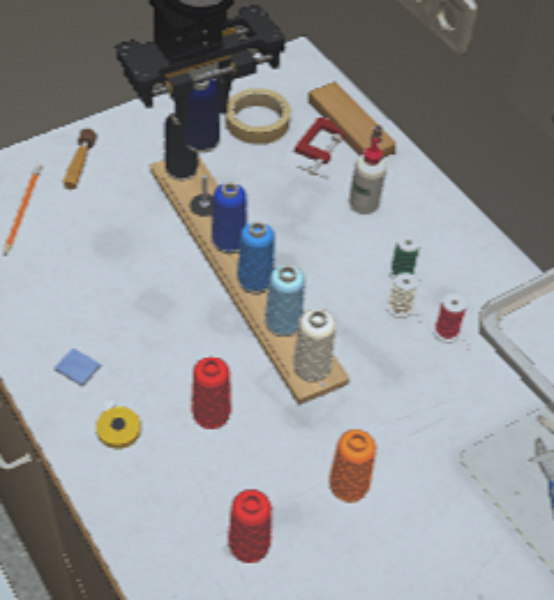

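The royal cone at (230,217) is down, and the navy cone hangs upright at (203,118) over pin 1. I'll lower it, shifted +2 mm in x.

```bash
python3 -m handwheel '{"hand":[0.3,0.3,0.3,0.3,0.3,0.3,0.3,0.3,0.3,0.3],"translation":[[2.2,0.5,-20],[2.2,0.5,-40],[2.2,0.5,-55],[2.2,0.5,-70],[2.2,0.5,-85],[2.2,0.5,-100],[2.2,0.5,-110],[2.2,0.5,-116],[2.2,0.5,-119.5],[2.2,0.5,-119.5]],"turn":[[0,0,0],[0,0,0],[0,0,0],[0,0,0],[0,0,0],[0,0,0],[0,0,0],[0,0,0],[0,0,0],[0,0,0]]}' 
python3 -m handwheel '{"hand":[0.3,1,1,1,1,1,1,1,1],"translation":[[0,0,0],[0,0,0],[0,0,0],[0,0,0],[0,0,0],[0,0,0],[0,0,0],[0,0,0],[0,0,0]],"turn":[[0,0,0],[0,0,0],[0,0,0],[0,0,0],[0,0,0],[0,0,0],[0,0,0],[0,0,0],[0,0,0]]}'
python3 -m handwheel '{"hand":[1,1,1,1,1,1,1,1,1,1,1,1],"translation":[[0,0,20],[0,0,60],[0,0,100],[0,0,130],[0,0,140],[-40,0,140],[-80,0,140],[-120,0,140],[-150,0,140],[-180,0,140],[-180,0,140],[-180,0,140]],"turn":[[0,0,0],[0,0,0],[0,0,0],[0,0,0],[0,0,0],[0,0,0],[0,0,0],[0,0,0],[0,0,0],[0,0,0],[0,0,0],[0,0,0]]}'
python3 - <<'E'
from h import *
p,d,W=shot('side'); cv2.imwrite('pics/s6.png',cv2.resize(p[60:320,220:460],(554,600))[:,:,::-1])
print(robot.get_obs()['joint_velocities'])
for n in('side','top'):
  P=shot(n)[2].reshape(-1,3)
  for x,y in((608.5,338.5),(602,262.5),(596,187),(590,111.5),(584,35.7),(578.3,-40)):
    r=np.hypot(P[:,0]-x/1e3,P[:,1]-y/1e3); m=(r<.02)&(P[:,2]>.11)&(P[:,2]<.14)
    if m.any(): print(n,x,y,m.sum(),np.percentile(P[m,2],90))
E
```

```text
time: 23.18
position: [0.6042, 0.2622, 0.0883]
tool_rot: [0.735, 0.678, -0.0, -0.0]
ft_force: [0.4, 0.5, -1.1]
grip_width: 0.0453
grip_force: 19.9
time: 23.93
position: [0.6047, 0.2622, 0.0886]
tool_rot: [0.735, 0.678, -0.0, -0.0]
ft_force: [0.5, -0.4, -0.0]
grip_width: 0.0852
grip_force: 0.0
time: 24.93
position: [0.4225, 0.2621, 0.2281]
tool_rot: [0.734, 0.679, -0.001, -0.0]
ft_force: [0.8, 0.6, -0.4]
grip_width: 0.0871
grip_force: 0.0
[-0.01458025  0.01872814 -0.04800955 -0.00100618 -0.00074421  0.00096985]
side 608.5 338.5 82 0.12179524673235302
side 602 262.5 95 0.12161779122491238
side 596 187 103 0.12251400033061748
side 590 111.5 111 0.12178922392603309
side 584 35.7 109 0.12318194660657407
side 578.3 -40 130 0.12287036841239425
top 608.5 338.5 155 0.12201798492803459
top 602 262.5 143 0.1229512499372564
top 596 187 156 0.1229501829796219
top 590 111.5 155 0.1227382938495479
top 584 35.7 158 0.12228415545210654
top 578.3 -40 154 0.12255259078821466
```

View pics/s6.png

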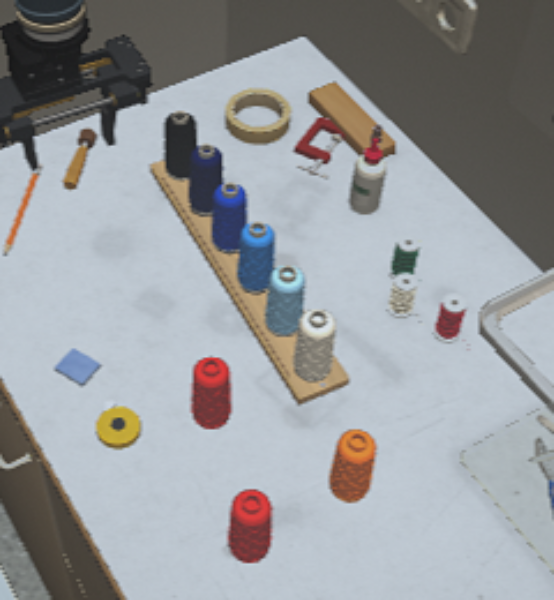

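All six cones are at the same height and in order from black (180,145) to white (315,345), and the gripper is clear.

```bash
python3 -c "from rig import hand_in; print(hand_in())"
```

```text
the job is handed in; nothing more can be done
None
```

The job is handed in: from the white cone to the black the row runs pale, sky, royal, navy, with every cone upright and fully down on its pin, finished at about 25 s of the 93 s allowed.

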